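# Show the zesting insert, label up, held by its frosted end

### The arm

A 6-joint arm with a two-finger parallel gripper is mounted at the origin on a cart in front of the work surface, level with it; the furniture and walls round the work are solid. World frame = base frame: x ahead of the robot, y to its left, z up, the work surface at z = 0. Lengths are in m, angles in rad, forces in N, time in s.
With the tool pointing down it reaches from about 0.35 to 0.975 m from the base axis. Payload 4.9 kg.
Tool frame: the origin (TCP) lies on the centre line of the jaws, within the pads' length; the fingertips stand 17 mm ahead of it and the grasp point (between the pads) lies 2 mm behind it (ctrl.tcp_to_tips is the x of the fingertips in the tool frame, in m); x points along the fingers, z is the direction in which the jaws open and shut, and the axes are right-handed (so a half turn about x gives the same grasp; the last joint's range is limited). The gripper opens to 85 mm and grips with 20 to 120 N. Pads are 22 mm wide; open, the fingers measure 114 mm over their backs; the gripper's body (76 mm by 85 mm) begins 54 mm behind the grasp point. The pads swing forward as they close: fully open they stand 13 mm farther back than shut.
Start: joints at [1.088, 0.053, 1.613, -0, 1.476, -0.119], TCP at [0.222, 0.584, 0.21] pointing down, gripper open.
Joint ranges: [-3.01, 3.01], [-1.01, 2.22], [0.06, 2.58], [-1.02, 4.17], [0.09, 2.62], [-3.14, 3.14]. Speed limits (rad/s): [2.57, 2.57, 3.14, 3.14, 3.14, 3.14].

### API

Orientations are given as a rotation vector (axis times angle).
In Python, from station import ctrl, cams, finder gives the robot as it stands.
- The arm moves only by the tool step_arm, never from a script. Its argument "moves" is a list of rows, each a list of 3 entries, a list of its own where there are three numbers: the shift along the tool's x, y, z in cm, then the turn, a rotation vector about the tool's x, y, z in degrees, then the opening, from 0 (shut) to 1 (fully open). A call has exactly 10 rows; each row is the pose to reach, as a shift and turn from the pose measured when the call began, along the tool's axes at that moment; what a row does not reach only later rows make up. A row lasts 1/12 s, in which the tool goes at most 41.7 mm and 7.16 degrees, less where a joint would pass 70% of its speed; a pose out of reach is approached as far as the arm can. A call with a gripper value outside its range is refused whole. The fingers move at their own pace and stop on an object; "grip_force" is the grip in N (left out, the last holds). Time passes only in rows, so rows that repeat a pose let the fingers close, or fill a call up. It gives the time, the measured TCP pose, the force and the opening at its end, in the units of the state.
- ctrl.get_obs(): the state, without advancing time (a new reading comes with each control period).
- cams.get_image(name): name is "side" or "top"; returns a dict with "pixels" (400x640x3 uint8, blue, green, red), "fx", "fy", "cx", "cy" (pixels), "dist_coeffs" ([k1, k2, p1, p2, k3] as OpenCV has them; the pictures are not rectified), "position" and "attitude" of the camera in the world. Camera axes: x right, y up, looking along -z (the intrinsics and any distortion apply to the point x, -y, -z); pixel columns grow to the right and rows downward; lengths in m; the calibration is good to about 2 mm. A picture is of the moment at which its call begins. There is no depth.
- ctrl.finish_job(): hands the job in, once; it reports no verdict.
Trained networks look in the newest picture that a camera, given by its name, has taken for a name from the list of things; names that differ only in an ending like _2 or _b are one class to them, and where a whole thing is asked for, a point or a joint stands for the part that bears it (a point fixed in the world has none). Each returns a list of dicts, best first, with "conf" (0 to 1); they miss things now and then, are a little off and sometimes report something else, mostly with a low value. They report only what shows in the picture. A call takes as long as a camera call.
- finder.find_in(camera, name): "at" ([column, row] in pixels, amid what is visible of it).
- finder.regions_of(camera, name): "region" (400x640 bool, what is visible of it) and "at" ([column, row] in pixels, amid what is visible of it).
- finder.tip_of(camera, name): "at" ([column, row] in pixels: a listed point, or the origin of a listed thing).
The state is a dict: "t": time; "q": joint angles; "dq": joint speeds; "effort": joint torques, N m; "tool_pos": TCP position; "tool_rot": TCP orientation; "contact_force": force on the tool from outside, world axes, zero at the start; "wrist_torque": the same for the moment, N m; "opening": finger opening in m.
Only numpy, scipy, OpenCV 4.12 (cv2) and the standard library are available. Lean on these libraries where they do the work, as an engineer would, in place of code of your own. Each camera call takes 0.05 s, during which the arm holds its last target. There are 200 camera calls.

### The job

Before zesting I want to check the fine insert: draw the green grater insert straight up out of its caddy by its frosted end (the one with the clipped corner), keeping your fingers off the steel teeth and leaving the other two inserts standing in their slots. Then hold it in the air over the middle of the oval dish, so that old scraps fall in there, about 20 cm above the worktop and tipped at least half-way over so that the side with the white label faces up. Finish while still holding it there, steady, by the frosted end; do not put it down, and leave the dish, the mug and the lemon where they are.

Things in the scene. Friction and masses are not known exactly. Their poses are not given: they have to be found in the camera images.
- green_center (a point): centre of the green grater insert, the one to take: a 100 g plate 130 mm long (x), 8 mm thick (y), 70 mm high (z), green frame, fine steel teeth. It stands on its long edge in a caddy slot, its lower edge 6 mm above the worktop, +z up. +x points to the frosted end; +y points out of the label side (white strip 50 x 10 mm near that face's top edge).
- green_grip (a point): a good point to grip the green insert: on its frosted end, mid-thickness, 40 mm from the insert's centre towards +x and 10 mm above it (25 mm below the top edge); same axes. Grip it across the 8 mm thickness (along y).
- green_end: frosted end of the green insert, where fingers belong: whitish, half clear, x = +20 to +65 mm from the insert's centre, full height, upper outer corner clipped off by 15 mm. Seen from the label side with the clipped corner up, it is on the left. Origin: underside centre of the whole insert; same axes.
- green_teeth: the steel grating field of the green insert, 64 mm long and 42 mm high, from x = -54 to +9 mm from the insert's centre; fingers must not press on it. Origin: underside centre of the insert; the insert's axes.
- orange_center (a point): centre of the orange coarse grater insert, same size, shape and axes as the green one; it stays in its slot.
- blue_center (a point): centre of the blue slicing insert, same size, shape and axes as the green one; it stays in its slot.
- caddy: white caddy, 141 mm (x) x 132 mm (y), walls 26 mm high, fixed to the worktop at any heading. Three slots along its x, at y = -45, 0 and +45 mm, 20 mm deep, 10 mm wide between 3 mm ribs whose tops are 26 mm above the worktop; each holds one insert, in any order. Origin: centre of its underside.
- dish_center (a point): centre of the shallow cream oval dish, 168 x 208 mm and 16 mm high, on the worktop; this point is 8 mm above the worktop. Close behind it stands a fixed black microwave, 240 mm high, its front at x = 0.55 m, from y = 0.21 to 0.67 m: swing round in front of it or above it.
- mug_center (a point): centre of the spotted white mug (78 mm across, 93 mm high), half-way up; to be left alone.
- lemon_center (a point): centre of the lemon (83 x 58 x 58 mm) lying on a pale board; to be left alone.

How it is judged:
On the way:
1. the green insert is gripped by its frosted end and drawn up clear of its slot, still upright (within 20 degrees) (height (world z) of green_center above 0.072 m and angle between green_center's own z axis and vertical below 0.35 rad and contact force between the fingers and green_end above 1 N), for 0.1 s.
At the end, for the whole second after the job is handed in: Green insert held still by its frosted end, centre 13 to 30 cm above the worktop and within 7 cm of above the dish's centre, label side's outward direction within 55 degrees of up; no finger on the teeth; other inserts within 15 mm, dish, mug and lemon within 30 mm of their starts (angle between green_center's own y axis and vertical below 0.96 rad and height (world z) of green_center between 0.13 and 0.3 m and horizontal distance between green_center and dish_center below 0.07 m and contact force between the fingers and green_end above 1 N and contact force between the fingers and green_teeth below 0.5 N and linear speed of green_end below 0.03 m/s and distance of each of orange_center, blue_center from where it was at the start of the episode below 0.015 m and distance of each of dish_center, mug_center, lemon_center from where it was at the start of the episode below 0.03 m); the arm keeps its last pose, push and grip.
It fails at once if a finger presses on the steel teeth of the green insert (over 2 N) (contact force between the fingers and green_teeth above 2 N).
It fails at once if another insert is moved more than 20 mm (distance of any of orange_center, blue_center from where it was at the start of the episode above 0.02 m).
It fails at once if the dish, the mug or the lemon is moved more than 35 mm (distance of any of dish_center, mug_center, lemon_center from where it was at the start of the episode above 0.035 m).
It also fails if it takes over 48 s, if anything falls off the work surface, if the arm or the gripper's body presses on something with over 40 N, if the wrist force passes 120 N, or if a joint passes its speed limit or range.

## Working session

There is one attempt and no reset: what is moved stays moved. The work goes in short steps, Python scripts to look and compute and a tool call to move; the robot and the scene stay as the last step left them, time stands still between calls to the robot, and variables do not carry over. Pictures are saved under pics/ and viewed, on a budget of 10 in all, crops included, one or two more only if the job needs it, and the job is handed in when it is done.

Besides the shell and the picture viewer there is one more tool, called after "Emit:" as name(argument=value, ...), one argument or row to a line, values as JSON. step_arm: Moves the arm, as the interface text tells. Its arguments: {"type":"object","properties":{"moves":{"type":"array"},"grip_force":{"type":"number"}},"required":["moves"]}

```bash
mkdir -p pics
cat > h.py <<'E'
import numpy as np, cv2
from scipy.spatial.transform import Rotation as R
from station import ctrl, cams, finder
def Rm(a):
    a=np.array(a,float)
    if a.shape==(3,3): return a
    return (R.from_rotvec(a) if a.size==3 else R.from_quat(a)).as_matrix()
def ray(im,px):
    K=np.array([[im['fx'],0,im['cx']],[0,im['fy'],im['cy']],[0,0,1.]])
    u=cv2.undistortPoints(np.array([[px]],float),K,np.array(im['dist_coeffs'],float))[0,0]
    d=Rm(im['attitude'])@np.array([u[0],-u[1],-1]); return np.array(im['position'],float),d
def onz(im,px,z):
    p,d=ray(im,px); return p+d*(z-p[2])/d[2]
def tri(rs):
    A=0;b=0
    for p,d in rs:
        d=d/np.linalg.norm(d);M=np.eye(3)-np.outer(d,d);A=A+M;b=b+M@p
    x=np.linalg.solve(A,b); return x,[float(np.linalg.norm((np.eye(3)-np.outer(d,d)/(d@d))@(x-p))) for p,d in rs]
def proj(im,P):
    K=np.array([[im['fx'],0,im['cx']],[0,im['fy'],im['cy']],[0,0,1.]])
    c=(np.atleast_2d(P)-im['position'])@Rm(im['attitude']); c=c*[1,-1,-1]
    return cv2.projectPoints(c,np.zeros(3),np.zeros(3),K,np.array(im['dist_coeffs'],float))[0][:,0]
E
python3 - <<'E'
from h import *
I={}
for c in('side','top'):
    I[c]=cams.get_image(c); cv2.imwrite(f'pics/{c}0.png',I[c]['pixels'])
    print(c,I[c]['position'],I[c]['attitude'],I[c]['fx'],I[c]['dist_coeffs'])
for n in('green_center','green_grip','green_teeth','orange_center','blue_center','caddy','dish_center','mug_center','lemon_center'):
    r=[]
    for c in I:
        t=finder.tip_of(c,n)
        for k in t[:2]: print(n,c,np.round(k['at'],1),round(k['conf'],2))
        if t:r.append(ray(I[c],t[0]['at']))
    if len(r)==2: x,e=tri(r);print('   ',x.round(4),np.round(e,4))
print(ctrl.get_obs())
E
```

```text
side [ 0.0242604  -0.42552939  0.89417861] [ 0.7970469  -0.29806635 -0.62466671] 485.43369131043096 [-0.13922564  0.          0.          0.          0.        ]
top [0.44635193 0.26920146 1.0244826 ] [ 0.14416513 -0.12236013 -1.56402653] 392.0567235994753 [-0.09550001  0.          0.          0.          0.        ]
green_center side [365.  290.5] 0.69
green_center top [432.8 240.8] 0.59
green_center top [413.7 227.7] 0.19
    [0.5099 0.009  0.0437] [0.0024 0.0024]
green_grip side [350.8 288.4] 0.75
green_grip top [430.2 252.6] 0.65
    [0.4794 0.0219 0.0628] [0.0018 0.0018]
green_teeth side [366.5 296.9] 0.79
green_teeth top [428.  239.3] 0.6
    [0.5176 0.0115 0.0108] [0.0045 0.0045]
orange_center side [360.2 259.7] 0.85
blue_center side [363.9 272.5] 0.57
blue_center top [416.6 224.8] 0.93
    [0.548  0.0493 0.0385] [0.0008 0.0008]
caddy top [414.1 229.3] 0.76
dish_center top [312.4 276.1] 0.97
mug_center side [457.2 255.5] 0.56
mug_center top [453.3 150.8] 0.59
    [ 0.7426 -0.0539  0.0508] [0.0032 0.0032]
lemon_center side [214.5 163.6] 0.75
lemon_center top [190.1 253.7] 0.72
    [0.4785 0.6241 0.0252] [0.0057 0.0057]
{'t': 1.0, 'q': array([ 1.08797105e+00,  5.26808890e-02,  1.61289940e+00,  4.49586237e-06,
        1.47601466e+00, -1.19034319e-01]), 'dq': array([ 5.61964967e-04,  1.73155003e-03, -5.28099453e-04, -2.20938737e-05,
        1.29917142e-03,  1.31883055e-04]), 'effort': array([ 4.75456145e-04, -3.93692029e+01, -3.70472896e+01, -1.38312780e-04,
        5.12313381e-04,  6.03887393e-07]), 'tool_pos': array([0.22239521, 0.58406971, 0.20991579]), 'tool_rot': array([-0.93717581,  1.35962981,  0.93718058]), 'contact_force': array([-0.18074872, -0.83488731,  0.32408488]), 'wrist_torque': array([-0.0251636 , -0.01691333,  0.0256975 ]), 'opening': 0.08571872018755582}
```

Run:
```python
import cv2
a=cv2.imread('pics/top0.png');b=cv2.imread('pics/side0.png')
cv2.imwrite('pics/top_c.png',cv2.resize(a[150:320,350:500],None,fx=3.5,fy=3.5,interpolation=2))
cv2.imwrite('pics/side_c.png',cv2.resize(b[200:350,290:440],None,fx=4,fy=4,interpolation=2))
```

```text
(no output)
```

View pics/top0.png

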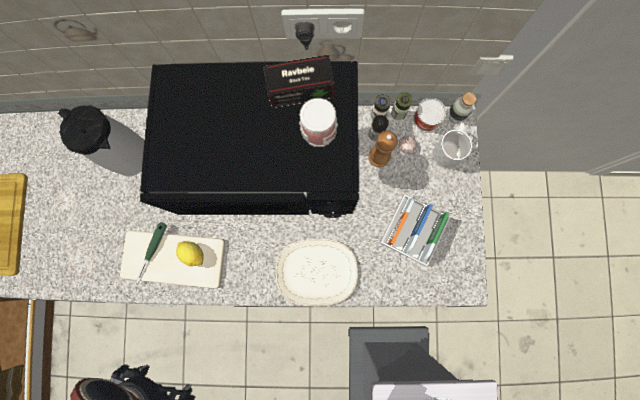

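View pics/top_c.png

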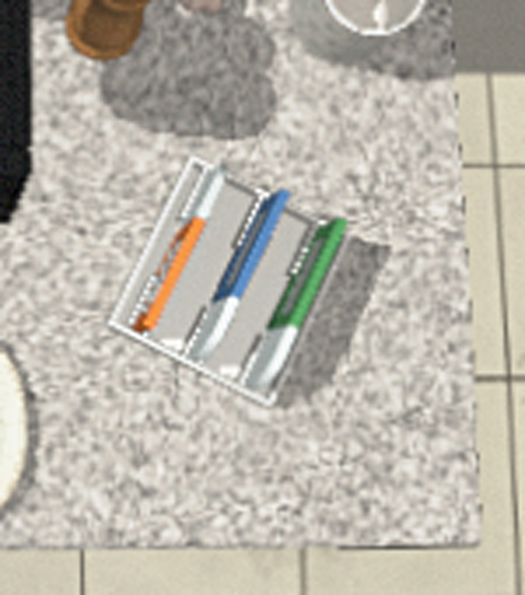

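View pics/side_c.png

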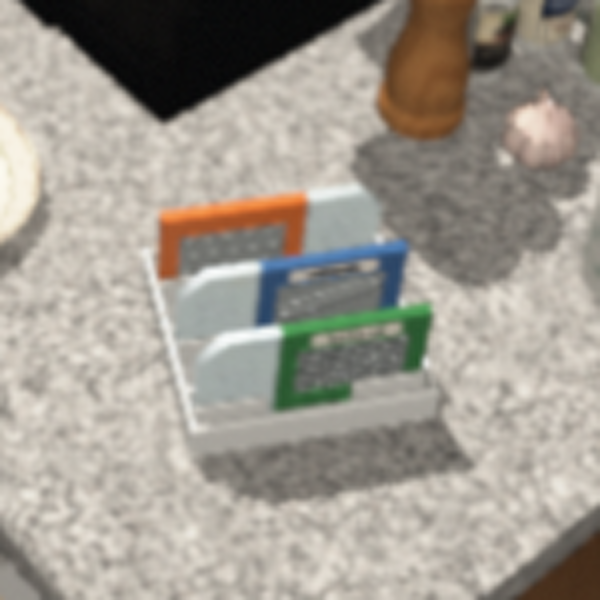

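```bash
cat >> h.py <<'E'
def gpose(p):  # x,y,th of green -> points
    return lambda L: np.array([p[0],p[1],0])+np.atleast_2d(L)@R.from_euler('z',p[2]).as_matrix().T
E
python3 - <<'E'
from h import *
from scipy.optimize import least_squares
T=cams.get_image('top');S=cams.get_image('side')
t=lambda a,b:np.array([a/3.5+350,b/3.5+150]); s=lambda a,b:np.array([a/4+290,b/4+200])
obs=[(T,t(195,158),(-.0705,-.111,.026)),(T,t(110,322),(.0705,-.111,.026)),(T,t(272,403),(.0705,.021,.026)),
(T,t(338,220),(-.065,0,.076)),(T,t(285,328),(.02,0,.076)),
(S,s(430,310),(-.065,.004,.076)),(S,s(282,330),(.02,.004,.076)),(S,s(192,445),(.0705,.021,.0)),(S,s(438,415),(-.0705,.021,.0)),(S,s(150,250),(.0705,-.111,.026))]
f=lambda p:np.concatenate([proj(i,gpose(p)(L))[0]-o for i,o,L in obs])
r=least_squares(f,[.51,.01,2.6],loss='soft_l1')
print(r.x,np.degrees(r.x[2]));print(r.fun.reshape(-1,2).round(1))
print('grip',gpose(r.x)([.04,0,.051]))
d=finder.regions_of('top','dish_center')[0]['region']
ys,xs=np.nonzero(d);print(xs.min(),xs.max(),ys.min(),ys.max(),onz(T,[312.4,276.1],.008),onz(T,[xs.mean(),ys.mean()],.012))
print(onz(T,[278,272],.012),onz(T,[358,272],.012),onz(T,[318,240],.012),onz(T,[318,305],.012))
print(R.from_rotvec(ctrl.get_obs()['tool_rot']).as_matrix().round(3))
E
```

```text
[0.51844338 0.00700408 2.66259156] 152.55525895809797
[[-0.5 -1.9]
 [-0.3 -0.4]
 [ 0.   0.6]
 [ 2.  -0.8]
 [ 2.6 -0.8]
 [ 0.8 -0.4]
 [-0.4  0.4]
 [-0.9  2.5]
 [-1.   0.1]
 [-2.1 -1.7]]
grip [[0.48294515 0.0254398  0.051     ]]Traceback (most recent call last):
  File "<stdin>", line 12, in <module>
IndexError: list index out of range
```

Run:
```python
from h import *
print([a for a in dir(ctrl) if a[0]!='_'])
T=cams.get_image('top');
for P in([278,272],[358,272],[318,240],[318,305],[312.4,276.1]):print(onz(T,P,.014).round(3))
print(R.from_rotvec(ctrl.get_obs()['tool_rot']).as_matrix().round(3))
for c in('top','side'):
  for k in finder.regions_of(c,'dish_center')[:2]:print(c,k['at'],k['conf'])
```

```text
['MotionError', 'finish_job', 'get_obs', 'tcp_to_tips']
[0.43  0.4   0.014]
[0.431 0.197 0.014]
[0.512 0.299 0.014]
[0.348 0.298 0.014]
[0.42  0.312 0.014]
[[-0.    -0.935  0.356]
 [-0.     0.356  0.935]
 [-1.     0.    -0.   ]]
top [313.1, 275.8] 0.65
side [259.4, 242.9] 0.59
```

Emit:
step_arm(
  moves=[
    [[0.3, -2.6, -2.6], [7, 0, 0], 0.55],
    [[0.6, -5.2, -5.2], [14, 0, 0], 0.55],
    [[0.9, -7.8, -7.8], [21, 0, 0], 0.55],
    [[1.2, -10.4, -10.4], [28, 0, 0], 0.55],
    [[1.5, -13, -13], [35, 0, 0], 0.55],
    [[1.8, -15.6, -15.6], [42, 0, 0], 0.55],
    [[2.1, -18.2, -18.2], [49, 0, 0], 0.55],
    [[2.4, -20.8, -20.8], [56, 0, 0], 0.55],
    [[2.7, -23.4, -23.4], [63, 0, 0], 0.55],
    [[3, -26, -26], [70, 0, 0], 0.55],
  ],
  grip_force=40,
)

```text
t: 2.13
tool_pos: [0.3732, 0.247, 0.18]
tool_rot: [0.016, 1.57, -0.016]
contact_force: [0.8, -1.0, -0.7]
opening: 0.047
```

```bash
cat >> h.py <<'E'
def state():
    o=ctrl.get_obs();M=R.from_rotvec(o['tool_rot']).as_matrix();return o,np.array(o['tool_pos']),M
def goto(pos,M2):
    o,p,M=state()
    print('q',o['q'].round(3),'p',p.round(4),'open',round(o['opening'],4),'t',o['t'])
    print('shift cm',(M.T@(np.array(pos)-p)*100).round(2),'turn',np.degrees(R.from_matrix(M.T@M2).as_rotvec()).round(1))
def down(az):
    a=np.radians(az);z=np.array([np.cos(a),np.sin(a),0]);x=np.array([0,0,-1.]);return np.c_[x,np.cross(z,x),z]
E
python3 -c "
from h import *
goto([.481,.0235,.15],down(-117.4))"
```

```text
q [ 0.418 -0.377  2.043 -0.     1.474  0.438] p [0.3732 0.247  0.18  ] open 0.047 t 2.1333
shift cm [  3.   -22.13  11.23] turn [ 1.162e+02  0.000e+00 -1.000e-01]
```

Emit:
step_arm(
  moves=[
    [[0.2, -2.2, 1.1], [7.1, 0, 0], 0.55],
    [[0.4, -4.4, 2.2], [14.2, 0, 0], 0.55],
    [[0.6, -6.6, 3.3], [21.3, 0, 0], 0.55],
    [[0.8, -8.8, 4.4], [28.4, 0, 0], 0.55],
    [[1, -11, 5.5], [35.5, 0, 0], 0.55],
    [[1.2, -13.2, 6.6], [42.6, 0, 0], 0.55],
    [[1.4, -15.4, 7.8], [49.7, 0, 0], 0.55],
    [[1.6, -17.6, 9], [56.8, 0, 0], 0.55],
    [[1.8, -19.8, 10.1], [63.9, 0, 0], 0.55],
    [[2, -22.1, 11.2], [71, 0, 0], 0.55],
  ],
)

```text
t: 2.97
tool_pos: [0.4812, 0.0227, 0.1602]
tool_rot: [0.982, 1.337, -0.98]
contact_force: [-0.2, -0.1, 0.2]
opening: 0.0466
```

```bash
python3 -c "
from h import *
goto([.481,.0235,.15],down(-117.4))"
```

```text
q [-1.080e-01 -2.670e-01  1.992e+00  1.000e-03  1.415e+00  1.158e+00] p [0.4812 0.0227 0.1602] open 0.0466 t 2.9667
shift cm [ 1.02  0.   -0.09] turn [44.9 -0.  -0.1]
```

Emit:
step_arm(
  moves=[
    [[0.2, 0, 0], [7, 0, 0], 0.55],
    [[0.4, 0, 0], [14, 0, 0], 0.55],
    [[0.6, 0, 0], [21, 0, 0], 0.55],
    [[0.8, 0, -0.1], [28, 0, 0], 0.55],
    [[1, 0, -0.1], [35, 0, 0], 0.55],
    [[1, 0, -0.1], [42, 0, 0], 0.55],
    [[1, 0, -0.1], [44.9, 0, 0], 0.55],
    [[1, 0, -0.1], [44.9, 0, 0], 0.55],
    [[1, 0, -0.1], [44.9, 0, 0], 0.55],
    [[1, 0, -0.1], [44.9, 0, 0], 0.55],
  ],
)

```text
t: 3.8
tool_pos: [0.481, 0.0236, 0.1503]
tool_rot: [1.553, 0.944, -1.55]
contact_force: [-0.3, -0.5, -1.1]
opening: 0.047
```

Run:
```python
from h import *
goto([.481,.0235,.06],down(-117.4))
T=cams.get_image('top');S=cams.get_image('side')
out=[]
for n,im,(c0,r0) in(('top',T,(380,180)),('side',S,(300,230))):
    a=im['pixels'].copy()
    a=cv2.resize(a[r0:r0+100,c0:c0+100],None,fx=4,fy=4,interpolation=2)
    g=gpose([.5184,.007,2.6626])
    for L in([.065,.004,.076],[-.065,.004,.076],[.02,.004,.076],[.065,.004,.03],[.04,.0,.051]):
        u=((proj(im,g(L))[0]-[c0,r0]+.5)*4).astype(int);cv2.circle(a,tuple(map(int,u)),3,(0,0,255),1)
    out.append(a)
cv2.imwrite('pics/ab1.png',np.hstack(out))
for n in('green_grip','green_center'):
    for c in('top','side'):print(n,c,[(np.round(k['at'],1),round(k['conf'],2)) for k in finder.tip_of(c,n)[:1]])
```

```text
q [-1.060e-01 -2.590e-01  2.002e+00  1.000e-03  1.397e+00  1.942e+00] p [0.481  0.0236 0.1503] open 0.047 t 3.8
shift cm [ 9.03 -0.    0.02] turn [ 0.  -0.1 -0.1]
green_grip top [(array([428.1, 251.7]), 0.5)]
green_grip side [(array([350.7, 292.1]), 0.75)]
green_center top []
green_center side [(array([366.3, 292.8]), 0.71)]
```

View pics/ab1.png

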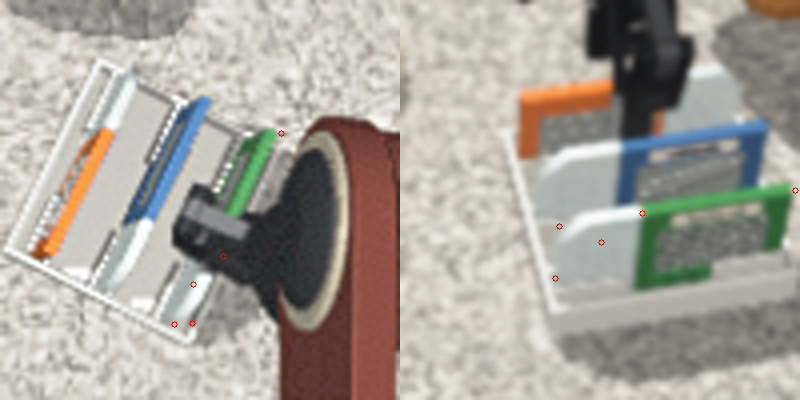

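Run:
```python
from h import *
T=cams.get_image('top');S=cams.get_image('side')
for a,b in(((428.1,251.7),(350.7,292.1)),((430.2,252.6),(350.8,288.4))):
    x,e=tri([ray(T,a),ray(S,b)]);th=2.6626;print(x,e,'perp',(x[:2]-[.481,.0236])@[-np.sin(th),np.cos(th)])
# perp offset of green frame far top corner and boundary seen in pictures, wrt TCP
n=np.array([-np.sin(th),np.cos(th)]);ax=np.array([np.cos(th),np.sin(th)])
for im,px,nm in((T,(275/4+380-.5,130/4+180-.5),'top far'),(S,((640-400)/4+300-.5,205/4+230-.5),'side bound'),(S,((793-400)/4+300-.5,186/4+230-.5),'side far')):
    q=onz(im,px,.076)[:2]-[.481,.0236];print(nm,'perp',(q@n).round(4),'along',(q@ax).round(4))
```

```text
[0.48189232 0.02307894 0.04646551] [0.0014657375343697847, 0.0014657375343698463] perp 5.1162651180543185e-05
[0.47937214 0.02186681 0.06275247] [0.0017801905417612295, 0.0017801905417612755] perp 0.0022883924893787825
top far perp -0.0032 along -0.1056
side bound perp -0.0045 along -0.021
side far perp -0.0017 along -0.1056
```

Emit:
step_arm(
  moves=[
    [[1, 0, 0], [0, 0, 0], 0.55],
    [[2, 0, -0.1], [0, 0, 0], 0.55],
    [[3.2, 0, -0.2], [0, 0, 0], 0.55],
    [[4.4, 0, -0.2], [0, 0, 0], 0.55],
    [[5.6, 0, -0.2], [0, 0, 0], 0.55],
    [[6.8, 0, -0.2], [0, 0, 0], 0.55],
    [[8, 0, -0.2], [0, 0, 0], 0.55],
    [[9, 0, -0.2], [0, 0, 0], 0.55],
    [[10, 0, -0.2], [0, 0, 0], 0.55],
    [[10, 0, -0.2], [0, 0, 0], 0.55],
  ],
)

```text
t: 5.03
tool_pos: [0.4802, 0.0256, 0.0474]
tool_rot: [1.551, 0.946, -1.555]
contact_force: [-0.1, 0.5, 0.1]
opening: 0.0468
```

Run:
```python
from h import *
T=cams.get_image('top');S=cams.get_image('side')
o,p,M=state();print(p,o['contact_force'])
out=[]
for im,(c0,r0) in((T,(380,180)),(S,(300,230))):
    out.append(cv2.resize(im['pixels'][r0:r0+100,c0:c0+100],None,fx=4,fy=4,interpolation=2))
cv2.imwrite('pics/ab2.png',np.hstack(out))
```

```text
[0.48180018 0.0254254  0.049766  ] [ 0.50836264  0.84699675 -0.46518582]
```

View pics/ab2.png

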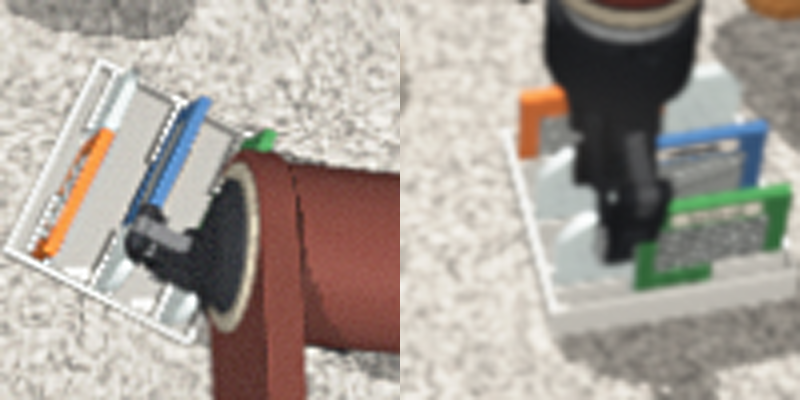

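Emit:
step_arm(
  moves=[
    [[0, 0, 0], [0, 0, 0], 0.4],
    [[0, 0, 0], [0, 0, 0], 0.3],
    [[0, 0, 0], [0, 0, 0], 0.2],
    [[0, 0, 0], [0, 0, 0], 0.1],
    [[0, 0, 0], [0, 0, 0], 0],
    [[0, 0, 0], [0, 0, 0], 0],
    [[0, 0, 0], [0, 0, 0], 0],
    [[0, 0, 0], [0, 0, 0], 0],
    [[0, 0, 0], [0, 0, 0], 0],
    [[0, 0, 0], [0, 0, 0], 0],
  ],
  grip_force=60,
)

```text
t: 5.97
tool_pos: [0.4823, 0.0254, 0.0505]
tool_rot: [1.554, 0.943, -1.551]
contact_force: [-1.5, -0.7, 5.6]
opening: 0.0049
```

```bash
python3 -c "
from h import *
goto([.482,.0255,.15],down(-117.4));print(state()[0]['contact_force'])"
```

```text
q [-1.020e-01 -1.360e-01  2.075e+00  1.000e-03  1.201e+00  1.947e+00] p [0.4823 0.0254 0.0505] open 0.0049 t 5.9667
shift cm [-9.95 -0.02 -0.  ] turn [-0.  -0.1 -0.1]
[-1.53492895 -0.6812493   5.58325301]
```

Emit:
step_arm(
  moves=[
    [[-0.4, 0, 0], [0, 0, 0], 0],
    [[-1, 0, 0], [0, 0, 0], 0],
    [[-1.8, 0, 0], [0, 0, 0], 0],
    [[-2.8, 0, 0], [0, 0, 0], 0],
    [[-4, 0, 0], [0, 0, 0], 0],
    [[-5.2, 0, 0], [0, 0, 0], 0],
    [[-6.6, 0, 0], [0, 0, 0], 0],
    [[-8, 0, 0], [0, 0, 0], 0],
    [[-9.5, 0, 0], [0, 0, 0], 0],
    [[-11, 0, 0], [0, 0, 0], 0],
  ],
)

```text
t: 6.8
tool_pos: [0.4823, 0.0254, 0.1625]
tool_rot: [1.554, 0.942, -1.549]
contact_force: [-0.2, 0.5, -0.7]
opening: 0.005
```

Run:
```python
from h import *
S=cams.get_image('side')
o,p,M=state();print(p,o['contact_force'],o['opening'],o['q'].round(3))
cv2.imwrite('pics/s3.png',cv2.resize(S['pixels'][180:330,280:430],None,fx=3,fy=3,interpolation=2))
for n in('green_grip','green_center'):print([(np.round(k['at'],1),round(k['conf'],2)) for k in finder.tip_of('side',n)[:1]])
```

```text
[0.48444304 0.02514455 0.16629504] [2.16563682 0.70963548 1.84378762] 0.005378023752739354 [-1.020e-01 -2.690e-01  1.983e+00  1.000e-03  1.418e+00  1.947e+00]
[(array([353.2, 258.8]), 0.63)]
[(array([370.9, 254.2]), 0.78)]
```

View pics/s3.png

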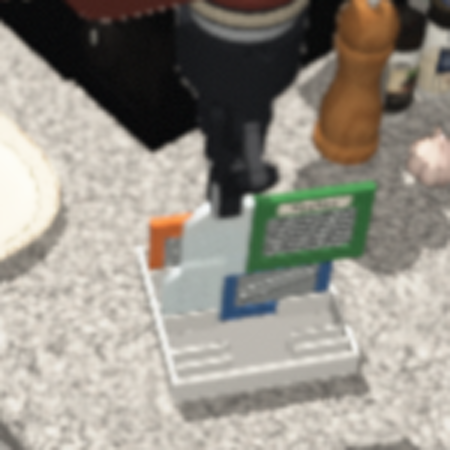

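Run:
```python
from h import *
S=cams.get_image('side');g=gpose([.5184,.007,2.6626])
for dz in(0,.08,.09,.1,.112,.12):
    print(dz,'center',proj(S,g([0,0,.041+dz]))[0].round(1),'farTop',((proj(S,g([-.065,.004,.076+dz]))[0]-[280,180])*3).round(),'boundTop',((proj(S,g([.02,.004,.076+dz]))[0]-[280,180])*3).round(),'farBot',((proj(S,g([-.065,.004,.006+dz]))[0]-[280,180])*3).round())
o,p,M=state();print('tip',(proj(S,p+M@[ctrl.tcp_to_tips,0,0])[0]-[280,180])*3,'tcp',(proj(S,p)[0]-[280,180])*3)
```

```text
0 center [367.3 290.1] farTop [355. 291.] boundTop [240. 309.] farBot [343. 350.]
0.08 center [370.6 266.5] farTop [370. 217.] boundTop [249. 235.] farBot [357. 283.]
0.09 center [371.1 263.4] farTop [372. 207.] boundTop [251. 225.] farBot [359. 274.]
0.1 center [371.5 260.2] farTop [374. 197.] boundTop [252. 215.] farBot [360. 265.]
0.112 center [372.  256.4] farTop [377. 185.] boundTop [253. 203.] farBot [363. 254.]
0.12 center [372.4 253.7] farTop [378. 177.] boundTop [254. 194.] farBot [364. 246.]
tip [217.44178521 246.00060784] tcp [219.01614641 229.42239838]
```

```bash
cat >> h.py <<'E'
def tilt(az,tau):
    a,t=np.radians([az,tau]);r=np.array([np.cos(a),np.sin(a),0]);u=np.array([0,0,1.])
    x=np.sin(t)*r-np.cos(t)*u;z=np.cos(t)*r+np.sin(t)*u;return np.c_[x,np.cross(z,x),z]
OFF=np.array([.0095,.0406,0])
def final(c=(.435,.3,.2),az=30,tau=60):
    M=tilt(az,tau);return np.array(c)-M@OFF,M
E
python3 -c "
from h import *
goto([.40,.10,.22],down(-47.4))"
```

```text
q [-1.020e-01 -2.650e-01  1.989e+00  1.000e-03  1.415e+00  1.947e+00] p [0.4825 0.0253 0.1613] open 0.0052 t 7.0
shift cm [ -5.89 -10.74  -2.84] turn [-70.    0.   -0.2]
```

Emit:
step_arm(
  moves=[
    [[-0.5, -0.9, -0.2], [-5, 0, 0], 0],
    [[-1, -1.8, -0.4], [-11, 0, 0], 0],
    [[-1.7, -2.8, -0.7], [-18, 0, 0], 0],
    [[-2.3, -4, -1.1], [-25, 0, 0], 0],
    [[-2.9, -5.2, -1.4], [-32, 0, 0], 0],
    [[-3.6, -6.4, -1.7], [-39, 0, 0], 0],
    [[-4.2, -7.6, -2], [-46, 0, 0], 0],
    [[-4.8, -8.8, -2.3], [-53, 0, 0], 0],
    [[-5.4, -9.8, -2.6], [-60, 0, 0], 0],
    [[-5.9, -10.7, -2.8], [-67, 0, 0], 0],
  ],
)

```text
t: 7.83
tool_pos: [0.3991, 0.0998, 0.219]
tool_rot: [0.682, 1.46, -0.681]
contact_force: [0.5, -0.3, -1.0]
opening: 0.0053
```

```bash
python3 -c "
from h import *
print(final());goto(final()[0],down(30))"
```

```text
(array([0.448175  , 0.26072575, 0.20475   ]), array([[ 7.50000000e-01, -5.00000000e-01,  4.33012702e-01],
       [ 4.33012702e-01,  8.66025404e-01,  2.50000000e-01],
       [-5.00000000e-01,  2.77555756e-17,  8.66025404e-01]]))
q [ 0.064 -0.505  2.069  0.     1.577  0.937] p [0.3991 0.0998 0.219 ] open 0.0053 t 7.8333
shift cm [ 1.44 14.1  -9.18] turn [-80.1   0.1  -0. ]
```

Emit:
step_arm(
  moves=[
    [[0, 1.2, -0.8], [-7, 0, 0], 0],
    [[0, 2.6, -1.7], [-14, 0, 0], 0],
    [[0, 4, -2.6], [-21, 0, 0], 0],
    [[0, 5.4, -3.5], [-28, 0, 0], 0],
    [[0, 6.8, -4.4], [-35, 0, 0], 0],
    [[0, 8.2, -5.3], [-42, 0, 0], 0],
    [[0, 9.6, -6.2], [-49, 0, 0], 0],
    [[0, 11, -7.1], [-56, 0, 0], 0],
    [[0, 12.4, -8], [-63, 0, 0], 0],
    [[0, 13.6, -8.8], [-70, 0, 0], 0],
  ],
)

```text
t: 8.67
tool_pos: [0.4463, 0.2553, 0.2174]
tool_rot: [-0.279, 1.554, 0.278]
contact_force: [0.3, 0.6, -1.2]
opening: 0.005
```

```bash
python3 -c "
from h import *
goto(*final())"
```

```text
q [ 0.375 -0.22   1.857 -0.     1.506  0.02 ] p [0.4463 0.2553 0.2174] open 0.005 t 8.6667
shift cm [1.26 0.45 0.37] turn [ -8.8 -59.9   5.1]
```

Emit:
step_arm(
  moves=[
    [[0.1, 0, 0], [-0.9, -6, 0.5], 0],
    [[0.2, 0.1, 0], [-1.8, -12, 1], 0],
    [[0.4, 0.1, 0.1], [-2.7, -18, 1.5], 0],
    [[0.6, 0.2, 0.1], [-3.6, -24, 2], 0],
    [[0.7, 0.2, 0.2], [-4.5, -30, 2.5], 0],
    [[0.8, 0.3, 0.2], [-5.4, -36, 3], 0],
    [[0.9, 0.3, 0.3], [-6.3, -42, 3.5], 0],
    [[1, 0.4, 0.3], [-7, -48, 4], 0],
    [[1.2, 0.4, 0.4], [-7.8, -54, 4.6], 0],
    [[1.2, 0.4, 0.4], [-8.8, -60, 5.1], 0],
  ],
)

```text
t: 9.5
tool_pos: [0.4527, 0.2632, 0.2076]
tool_rot: [-0.14, 0.512, 0.514]
contact_force: [0.6, 23.0, -41.8]
opening: 0.005
```

Emit:
step_arm(
  moves=[
    [[0, 0, 0], [0, 0, 0], 0],
    [[0, 0, 0], [0, 0, 0], 0],
    [[0, 0, 0], [0, 0, 0], 0],
    [[0, 0, 0], [0, 0, 0], 0],
    [[0, 0, 0], [0, 0, 0], 0],
    [[0, 0, 0], [0, 0, 0], 0],
    [[0, 0, 0], [0, 0, 0], 0],
    [[0, 0, 0], [0, 0, 0], 0],
    [[0, 0, 0], [0, 0, 0], 0],
    [[0, 0, 0], [0, 0, 0], 0],
  ],
)

```text
t: 10.33
tool_pos: [0.4529, 0.2634, 0.207]
tool_rot: [-0.14, 0.513, 0.514]
contact_force: [-0.2, -0.1, -1.0]
opening: 0.0054
```

Run:
```python
from h import *
goto(*final());o,p,M=state();print('dq',np.abs(o['dq']).max(),'center',(p+M@OFF).round(3),'z.z',np.degrees(np.arccos(M[2,2])))
out=[];r=[]
for c,(c0,r0) in(('top',(240,180)),('side',(170,140))):
    im=cams.get_image(c);a=cv2.resize(im['pixels'][r0:r0+200,c0:c0+200],None,fx=2,fy=2,interpolation=2)
    out.append(a);t=finder.tip_of(c,'green_center')
    if t:r.append(ray(im,t[0]['at']));print(c,t[0]['at'],t[0]['conf'],'expected',proj(im,p+M@OFF)[0])
if len(r)==2:print(tri(r))
cv2.imwrite('pics/f.png',np.hstack(out))
```

```text
q [ 0.243 -0.973  2.584  0.476  0.556 -0.56 ] p [0.4529 0.2634 0.207 ] open 0.0054 t 10.3333
shift cm [-0.36  0.01 -0.47] turn [ 0.2 -0.1 -0.1]
dq 0.005311705282591663 center [0.44  0.303 0.202] z.z 30.138325623992106
top [312.6, 266.4] 0.94 expected [313.28717164 268.92943211]
side [256.2, 179.3] 0.76 expected [257.31564536 178.17635651]
(array([0.44206929, 0.30600144, 0.1956481 ]), [0.0031670242695516033, 0.0031670242695518358])
```

View pics/f.png

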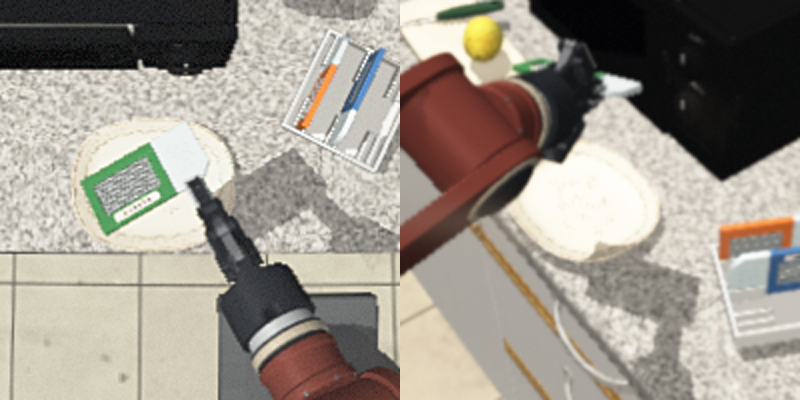

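Emit:
step_arm(
  moves=[
    [[0.2, 0, 0.1], [0, 1, 0], 0],
    [[0.5, 0, 0.3], [0, 2, 0], 0],
    [[0.8, 0, 0.5], [0, 3.5, 0], 0],
    [[1.1, 0, 0.6], [0, 5, 0], 0],
    [[1.3, 0, 0.7], [0, 6, 0], 0],
    [[1.3, 0, 0.7], [0, 6, 0], 0],
    [[1.3, 0, 0.7], [0, 6, 0], 0],
    [[1.3, 0, 0.7], [0, 6, 0], 0],
    [[1.3, 0, 0.7], [0, 6, 0], 0],
    [[1.3, 0, 0.7], [0, 6, 0], 0],
  ],
)

```text
t: 11.37
tool_pos: [0.4656, 0.2707, 0.2067]
tool_rot: [-0.167, 0.615, 0.508]
contact_force: [0.3, -0.3, -2.2]
opening: 0.0054
```

Run:
```python
from h import *
o,p,M=state();c=p+M@OFF;print(o['q'].round(3),'dq',np.abs(o['dq']).max(),o['contact_force'].round(1),o['opening'],'center',c.round(3),'label ang',np.degrees(np.arccos(M[2,2])),'dist',np.hypot(*(c[:2]-[.43,.299])))
r=[]
for n in('green_center','orange_center','blue_center','mug_center','lemon_center','dish_center'):
    for k in('top','side'):
        im=cams.get_image(k);t=finder.tip_of(k,n)
        if t:print(n,k,np.round(t[0]['at'],1),round(t[0]['conf'],2))
        if n=='green_center' and t:r.append(ray(im,t[0]['at']))
if len(r)==2:print(tri(r))
```

```text
[ 0.274 -0.831  2.477  0.363  0.601 -0.456] dq 0.0021847494943396176 [ 0.3 -0.3 -2.2] 0.005391714223963426 center [0.452 0.31  0.201] label ang 36.09801963891321 dist 0.024315537481410958
green_center top [310.3 262. ] 0.61
orange_center top [401.7 220.9] 0.54
orange_center side [360.  261.1] 0.9
blue_center top [414.7 227.6] 0.89
blue_center side [363.4 260.1] 0.67
mug_center top [453.7 150.8] 0.97
mug_center side [455.5 256.4] 0.69
lemon_center top [313.9 276.4] 0.21
lemon_center side [212.5 161.1] 0.6
dish_center top [312.6 274.6] 0.71
dish_center side [257.8 238.6] 0.79
```

Run:
```python
from h import *
out=[]
for c,(c0,r0) in(('top',(375,180)),('side',(315,230))):
    a=cv2.imread(f'pics/{c}0.png');b=cams.get_image(c)['pixels']
    out.append(np.hstack([cv2.resize(i[r0:r0+90,c0:c0+100],None,fx=3,fy=3,interpolation=2) for i in(a,b)]))
cv2.imwrite('pics/cmp.png',np.vstack(out))
```

```text
(no output)
```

View pics/cmp.png

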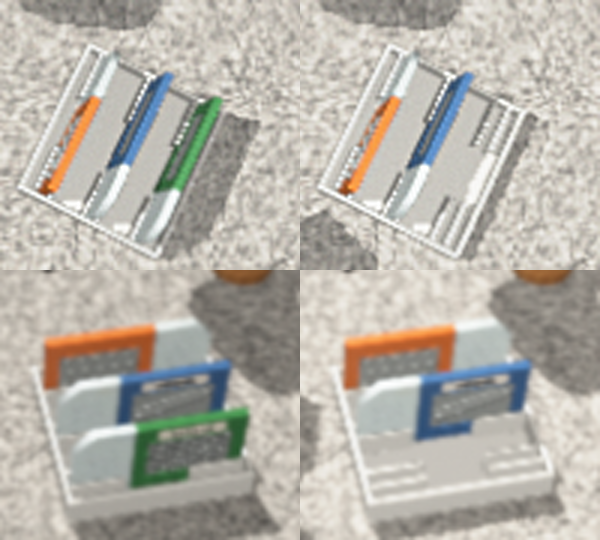

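The orange and blue inserts stand exactly where they were at the start. In the side crop, blue's top edge is at row 370 both before and after, so the finder's shifted blue reading is noise. I'm handing in.

```bash
python3 -c "
from h import *
print(ctrl.finish_job())"
```

```text
the job is handed in; nothing more can be done
None
```

I drew the green insert straight up out of its slot by the frosted end. The arm now holds it still over the dish, label side up, and I handed the job in at about 12 s of the 48 s allowed.

**Last checks before hand-in**
- **Position:** from the arm's pose, the insert's centre is at about (0.452, 0.310, 0.201) m. That is 20 cm above the worktop and about 2.4 cm from above the dish's centre.
- **Tilt:** the label side is 36° from straight up.
- **Hold:** the joints were practically still, at 0.002 rad/s or less. The finger opening held at about 5 mm through the lift and carry, and the pictures showed no slip. The pads sit about 20 mm clear of the teeth.
- **Other things:** before-and-after pictures show the orange and blue inserts unmoved. Most finder readings for the dish, mug and lemon stayed within about 3 pixels of the start.

**What failed or disagreed**
- **Elbow joint:** my first final pose took it to its range limit (2.584 against 2.58 rad), so I backed off to 2.477 rad by moving 1.5 cm outward and easing the tilt. It may have counted as passing the range.
- **Force reading:** a brief reading of about 48 N appeared at the end of that same tilt and was gone a second later. The picture taken after it showed nothing touching the arm.
- **Finger opening:** the fingers read 5 mm on an 8 mm plate; I did not find out why.
- **Finder misses:** it placed blue's centre about 12 pixels off in the side view, which the picture contradicted, and it mistook the dish for the lemon in the top view at low confidence. In the final pose it saw the green centre only from the top camera. The two-camera check one pose earlier agreed with the arm's pose to about 7 mm.

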